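Load the lamp box and hold its shutter open at the mark

ROBOT

A 6-joint arm with a two-finger parallel gripper is mounted at the origin on the work surface. World frame = base frame: x ahead of the robot, y to its left, z up, the work surface at z = 0. Lengths are in m, angles in rad, forces in N, time in s.
With the tool pointing down it reaches from about 0.375 to 0.975 m from the base axis. Payload 3.8 kg.
Tool frame: the origin (TCP) lies at the very end of the fingers, on their centre line; the grasp point (between the pads) lies arm.hold_point_z behind it (arm.hold_point_z is the distance from the TCP to the grasp point, in m); z points along the fingers, x is the direction in which the jaws open and shut, and the axes are right-handed (so a half turn about z gives the same grasp; the last joint's range is limited). The gripper opens to 88 mm and grips with 3 to 60 N. Pads are 18 mm wide; open, the fingers measure 123 mm over their backs; the gripper's body (75 mm by 187 mm) begins 45 mm behind the grasp point.
Start: joints at [-1.246, 0.264, 1.604, -0, 1.274, -0.037], TCP at [0.239, -0.631, 0.239] pointing down, gripper open.
Joint ranges: [-2.63, 2.63], [-0.94, 2.18], [0.31, 2.57], [-1.31, 4.45], [0, 2.66], [-2.55, 2.55]. Speed limits (rad/s): [2.57, 2.57, 3.14, 3.14, 3.14, 3.14].

INTERFACE

Orientations are given as a rotation vector (axis times angle).
In Python, from bench import arm gives the robot as it stands. The module is installed in compiled form; this text tells all that it offers.
- The arm moves only by the tool apply_moves, never from a script. Its argument "motion" is a list of rows, each a list of 2 entries, a list of its own where there are three numbers: the shift along the tool's x, y, z in mm, then the turn about the tool's z in degrees. In form: [[[x, y, z], turn], ...]. A call has 1 to 12 rows; each row is the pose to reach, as a shift and turn from the pose commanded when the call began, along the tool's axes at that moment; what a row does not reach only later rows make up. A row lasts 1/12 s, in which the tool goes at most 41.7 mm and 7.16 degrees, less where a joint would pass 70% of its speed; a pose out of reach is approached as far as the arm can. A call with a gripper value outside its range is refused whole. "jaw" is the closure, from -1 (fully open) to 1 (shut), set as the call begins (left out, the last holds). The fingers move at their own pace and stop on an object; the grip force is fixed at half the most. Time passes only in rows, so rows that repeat a pose let the fingers close. It gives the time, the measured TCP pose, the force and the opening at its end, in the units of the state.
- arm.observe(): the state, without advancing time (a new reading comes with each control period).
- arm.read_camera(name): name is "scene" or "side" or "wrist"; returns the picture (480x640x3 uint8, blue, green, red); there is no depth.
- arm.get_calibration(name): a dict with "fx", "fy", "cx", "cy" (pixels), "world_from_camera" (4x4, takes a point from camera to world coordinates). Camera axes: x right, y down, z forward; pixel columns grow to the right and rows downward; lengths in m; the calibration is good to about 2 mm. A picture is of the moment at which its call begins: read the wrist's pose just before it. get_calibration takes no time and is no camera call; for the wrist camera it gives the pose at the moment of the call.
- arm.hand_in(): hands the job in, once; it reports no verdict.
The state is a dict: "time_s": time; "joint_positions": joint angles; "joint_vel": joint speeds; "tau": joint torques, N m; "position": TCP position; "orientation": TCP orientation; "contact_force": force on the tool from outside, world axes, zero at the start; "torque": the same for the moment, N m; "width": finger opening in m.
Only numpy, scipy, OpenCV 4.12 (cv2) and the standard library are available. Lean on these libraries where they do the work, as an engineer would, in place of code of your own. Each camera call takes 0.05 s, during which the arm holds its last target.

TASK

Lift the cast lens mount (the one with the tall collar) out of its mould cavity and set it gently, flange down, over the small round collar of the window on top of the lamp box, so that it lies flat. Then pull the spring-return shutter handle straight out until its pointer is level with the brass index on the track, and finish while still holding it there, because it springs back if let go. Open the shutter only after the mount is seated and released, and leave everything else where it is.

Things in the scene. Friction and masses are not known exactly. Their poses are not given: they have to be found in the camera images.
- mount_mid (a point): Cast grey plastic lens mount, 50 to 100 g: round flange 62 mm across, 8 mm thick, with a collar (tube) 42 mm across, 36 mm tall on it; total height 44 mm, bore 30 mm right through. Point: its centre, 22 mm above its underside; z its axis, up. Starts in either mould cavity, flange down; the collar stands 34 mm above the mould's top. Grip it by the collar, fingertips above the mould.
- mould: Aluminium mould plate 92 mm (x) by 170 mm (y) by 22 mm high, fixed to the bench; origin at the centre of its underside. Two open round cavities, 66 mm in diameter and 10 mm deep, lie at y = -42 and +42 mm. One holds the lens mount (flange 2 mm below the mould's top face), the other a flat ring without a collar.
- lampbox: Cream lamp box, 140 mm (x) by 130 mm (y) by 60 mm high, fixed to the bench; origin at the centre of its underside. The shutter track, 90 mm wide and 16 mm high, runs out from its -x face to 220 mm from the origin.
- window (a point): Centre of the window on the lamp box's flat top face, 60 mm above the bench; axes are the box's, z up. Round this point a steel locating collar 22 mm in diameter stands 7 mm above the top face (its upper 2 mm tapered); the mount's 30 mm bore goes over it and the flange rests on the top face.
- handle (a point): Middle of the grip of the shutter handle, 58 mm above the bench: an upright steel plate 12 mm thick (x), 30 mm wide (y), from 18 to 80 mm above the bench. Shut, its centre is 60 mm in front of the box's -x face. Axes are the lamp box's: it pulls out level along -x. A thin pointer sticks out of its foot on the +y side at the plate's mid-thickness: the pointer's x is this point's x.
- shutter (a joint): How far the shutter handle is pulled out (m): 0 shut, stop at 0.075. A spring pulls it shut with about 3 N when shut, rising by 0.9 N per 10 mm (about 9 N at the end); it flies shut if let go.
- index: Small brass index block, 14 by 26 mm, on the +y side of the shutter track, its top 26 mm above the bench; origin on its mark line, 16 mm above the bench, axes parallel to the lamp box's. The handle is at the mark when its point and this origin have the same x in these axes. Not a stop: the handle can pass it. It sits 30 to 60 mm out from the shut pointer.
- flatring_mid (a point): Bystander: centre of the flat cast ring, 62 mm across, 8 mm thick, in the other mould cavity. Leave alone.
- lenscap_center (a point): Bystander: centre of a grey lens cap, 34 mm across, 12 mm high, between the lamp box and the mould. Leave alone.
- driver: Bystander: small screwdriver, 140 mm long, lying between the lamp box and the mould; its handle is under 30 mm high. Leave alone.
- bottle: Bystander: white bottle, 48 mm across, 120 mm high, beyond the work; origin at its underside. Leave alone.
- jar: Bystander: amber jar, 56 mm across, 50 mm high, beyond the work; origin at its underside. Leave alone.
- mouse: Bystander: grey computer mouse 100 by 60 by 31 mm at the right; origin at its underside. Leave alone.
- lenstube: Bystander: dark open lens tube, 40 mm across, 60 mm high, beyond the work; origin at its underside. Leave alone.
There are look-alikes about, which are no part of the job. What is shaped like the part that bears mount_mid but brown or turquoise is not meant.

How it is judged:
By the outcome, as a careful person would: the job done as asked, in the order asked, and still so for the second after the job is handed in, while the arm keeps its last pose, push and grip.
It also fails if it takes over 48 s, if anything falls off the work surface, if the arm or the gripper's body presses on something with over 40 N, if the wrist force passes 120 N, or if a joint passes its speed limit or range.

## Working session

There is one attempt and no reset: what is moved stays moved. The work goes in short steps, Python scripts to look and compute and a tool call to move; the robot and the scene stay as the last step left them, time stands still between calls to the robot, and variables do not carry over. Pictures are saved under pics/ and viewed, and the job is handed in when it is done.

Besides the shell and the picture viewer there is one more tool, called by a JSON object that holds its "fn" and its "kwargs", one argument or row to a line. apply_moves: Moves the arm, as the interface text tells. Its arguments: {"type":"object","properties":{"motion":{"type":"array"},"jaw":{"type":"number"}},"required":["motion"]}

```bash
mkdir -p pics
python3 - <<'E'
from bench import arm
import cv2
s=arm.observe()
print({k:s[k] for k in ('time_s','position','orientation','contact_force','width')},arm.hold_point_z)
for n in('scene','side','wrist'):
    cv2.imwrite(f'pics/{n}0.png',arm.read_camera(n))
    c=arm.get_calibration(n);print(n,c)
E
```

```text
{'time_s': 0.0, 'position': array([ 0.23870931, -0.6306464 ,  0.23744044]), 'orientation': array([-2.58381431,  1.78476689,  0.00269272]), 'contact_force': array([-0.53223737, -0.2026309 , -0.08991362]), 'width': 0.08817314657450406} 0.0187
scene {'fx': 538.1480605239287, 'fy': 538.1480605239287, 'cx': 313.8703319377393, 'cy': 245.93796731436436, 'world_from_camera': array([[ 3.02958411e-01,  7.36249682e-01, -6.05105451e-01,
         1.25462524e+00],
       [ 9.53003778e-01, -2.34066257e-01,  1.92345488e-01,
        -2.43807191e-01],
       [-2.04637204e-05, -6.34940464e-01, -7.72561070e-01,
         9.22127125e-01],
       [ 0.00000000e+00,  0.00000000e+00,  0.00000000e+00,
         1.00000000e+00]])}
side {'fx': 495.33371081874645, 'fy': 495.33371081874645, 'cx': 323.77497679286597, 'cy': 235.95242548095652, 'world_from_camera': array([[-0.90748377, -0.30383596,  0.2900981 ,  0.33028789],
       [-0.42007549,  0.66147787, -0.62127579,  0.55837791],
       [-0.00312754, -0.6856608 , -0.72791447,  0.78612151],
       [ 0.        ,  0.        ,  0.        ,  1.        ]])}
wrist {'fx': 420.24287266972607, 'fy': 420.24287266972607, 'cx': 316.4861667554533, 'cy': 230.2550938645575, 'world_from_camera': array([[ 3.55279453e-01, -8.86932637e-01, -2.95172842e-01,
         3.17242281e-01],
       [-9.34760099e-01, -3.37188637e-01, -1.11925778e-01,
        -6.01319647e-01],
       [-2.58303072e-04,  3.15680725e-01, -9.48865435e-01,
         3.84403736e-01],
       [ 0.00000000e+00,  0.00000000e+00,  0.00000000e+00,
         1.00000000e+00]])}
```

View pics/scene0.png

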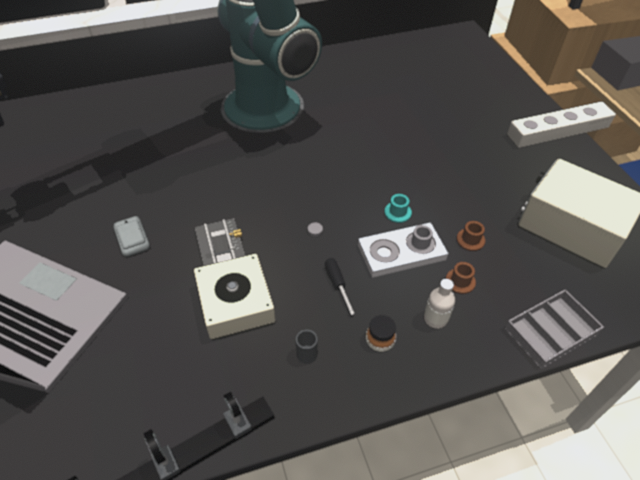

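View pics/side0.png

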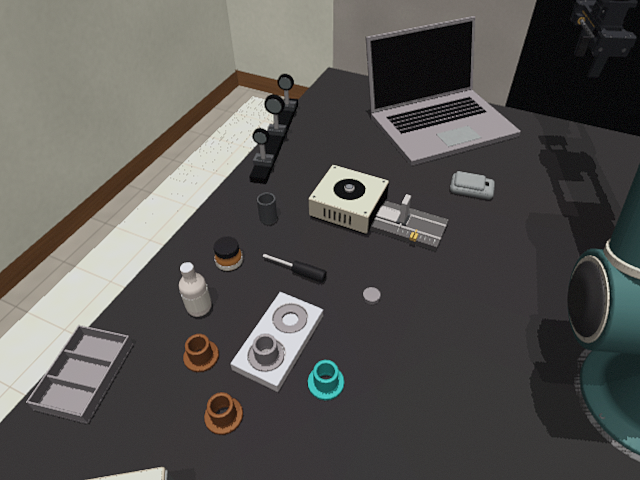

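View pics/wrist0.png

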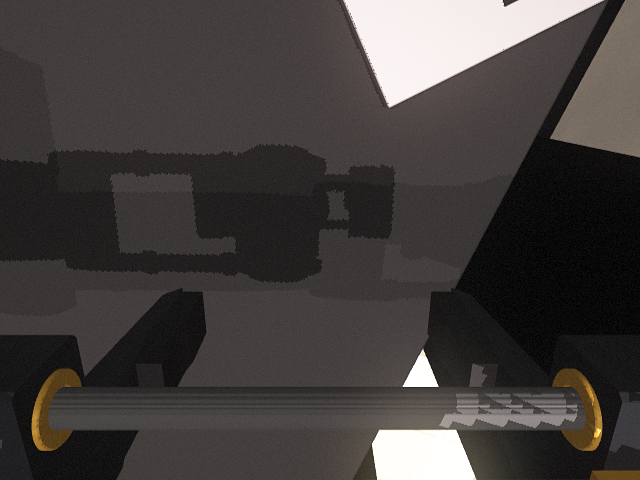

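Candidates for the mount, by scene pixel (side pixel in brackets):
- Grey with collar, in the mould: (424,236) [(265,350)].
- Turquoise: (399,207) [(326,378)].
- Brown: (473,234) and (463,275).
- Flat ring without a collar: (384,251).

I choose the grey one at (424,236). Next are close crops of it, the box and the track.

Run:
```python
import cv2,numpy as np
a=cv2.imread('pics/scene0.png');b=cv2.imread('pics/side0.png')
def crop(i,x,y,w,h,k):return cv2.resize(i[y:y+h,x:x+w],None,fx=k,fy=k,interpolation=cv2.INTER_CUBIC)
cv2.imwrite('pics/c1.png',np.hstack([crop(a,355,215,100,65,4),crop(b,225,285,100,65,4)]))
cv2.imwrite('pics/c2.png',crop(a,185,210,100,130,4.5))
cv2.imwrite('pics/c3.png',crop(b,300,155,160,100,5))
```

```text
(no output)
```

View pics/c1.png

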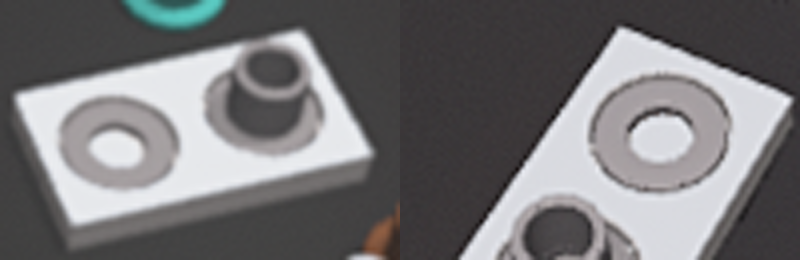

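View pics/c2.png

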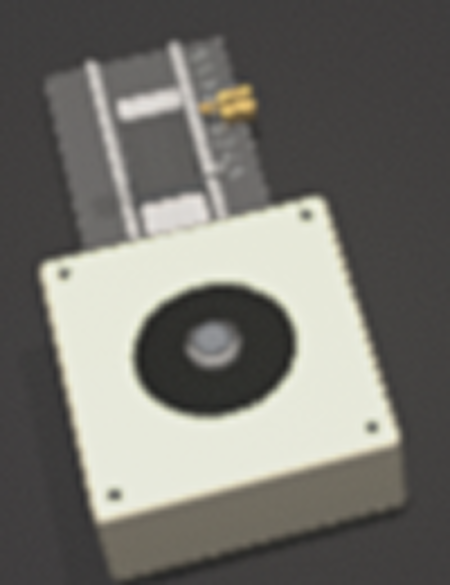

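View pics/c3.png

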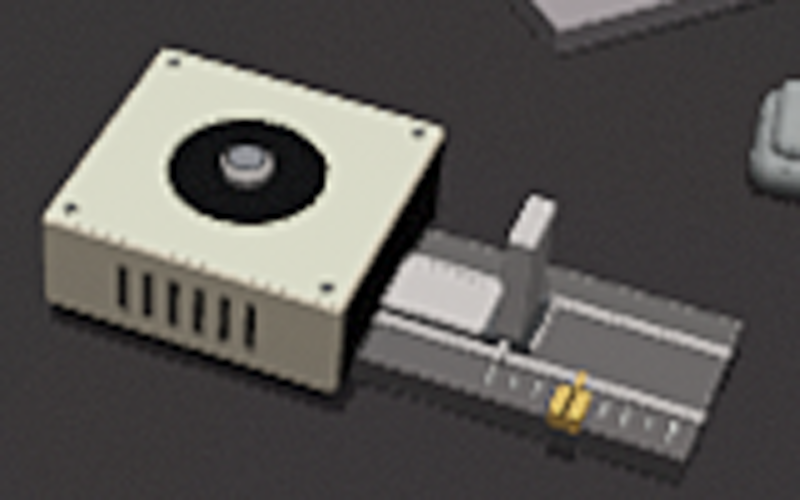

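The crops confirm it: the grey piece with the tall collar is in the mould, and the flat ring is in the other cavity. Handle top is at about scene (218,232) and side (408,196); the brass index is at about scene (237,232) and side (414,235). Now I triangulate.

```bash
cat > h.py <<'E'
import numpy as np
from bench import arm
import cv2
def ray(c,uv):
    T=c['world_from_camera'];d=T[:3,:3]@np.array([(uv[0]-c['cx'])/c['fx'],(uv[1]-c['cy'])/c['fy'],1]);return T[:3,3],d/np.linalg.norm(d)
def plane(c,uv,z):
    o,d=ray(c,uv);return o+d*(z-o[2])/d[2]
def tri(rs):
    A=sum(np.eye(3)-np.outer(d,d) for o,d in rs);b=sum((np.eye(3)-np.outer(d,d))@o for o,d in rs)
    p=np.linalg.solve(A,b);return p,[float(np.linalg.norm(np.cross(p-o,d))) for o,d in rs]
def proj(c,p):
    T=c['world_from_camera'];q=T[:3,:3].T@(np.asarray(p)-T[:3,3]);return np.array([q[0]/q[2]*c['fx']+c['cx'],q[1]/q[2]*c['fy']+c['cy']])
E
python3 - <<'E'
from h import *
np.set_printoptions(precision=4,suppress=True)
S=arm.get_calibration('scene');D=arm.get_calibration('side')
def u(x,y,k,ox,oy):return ((x+.5)/k-.5+ox,(y+.5)/k-.5+oy)
c2=lambda x,y:u(x,y,4.5,185,210)
c3=lambda x,y:u(x,y,5,300,155)
c1=lambda x,y:u(x,y,4,355,215)
c1b=lambda x,y:u(x,y,4,225,285)
P={'coll':(c2(213,335),c3(248,158)),'disk':(c2(215,350),c3(248,171)),
'cornA':(c2(42,265),c3(443,130)),'cornB':(c2(327,198),c3(338,310)),'cornC':(c2(400,440),c3(45,222)),'cornD':(c2(97,520),c3(165,48)),
'mount':(c1(272,68),c1b(160,232)),'ring':(c1(119,142),c1b(260,132)),'handletop':(c2(150,103),c3(534,207)),'idx':(c2(237,103),c3(571,398))}
for k,(a,b) in P.items():
    p,e=tri([ray(S,a),ray(D,b)]);print(k,p,np.round(e,4))
for k in('cornA','cornB','cornC','cornD','disk'):print(k,plane(S,P[k][0],.06),plane(D,P[k][1],.06))
E
```

```text
coll [ 0.6287 -0.2123  0.069 ] [0.0008 0.0008]
disk [ 0.6295 -0.2133  0.0599] [0.0015 0.0015]
cornA [ 0.5606 -0.2767  0.0592] [0.0011 0.0011]
cornB [ 0.5616 -0.1472  0.0601] [0.0022 0.0022]
cornC [ 0.6974 -0.1483  0.0578] [0.0012 0.0012]
cornD [ 0.6983 -0.2774  0.0596] [0.0014 0.0014]
mount [0.6086 0.2027 0.0573] [0.0016 0.0016]
ring [0.6059 0.1204 0.0223] [0.0012 0.0012]
handletop [ 0.5018 -0.2142  0.0847] [0.0029 0.0029]
idx [ 0.4635 -0.1711  0.0268] [0.0023 0.0023]
cornA [ 0.5623 -0.276   0.06  ] [ 0.5598 -0.2771  0.06  ]
cornB [ 0.5636 -0.1459  0.06  ] [ 0.5605 -0.1497  0.06  ]
cornC [ 0.6999 -0.1478  0.06  ] [ 0.6957 -0.1474  0.06  ]
cornD [ 0.6998 -0.2765  0.06  ] [ 0.6975 -0.2786  0.06  ]
disk [ 0.6309 -0.2123  0.06  ] [ 0.6288 -0.2149  0.06  ]
```

Run:
```python
from h import *
np.set_printoptions(precision=3,suppress=True)
S=arm.get_calibration('scene')
for n,p,z in[('turq',(399,202),.044),('br1',(474,229),.044),('br2',(464,270),.044),('bottletop',(447,286),.12),('jar',(382,326),.05),('tube',(307,338),.06),('cap',(315,228),.012),('drv',(334,270),.025)]:
    print(n,plane(S,p,z))
s=arm.observe()
R=cv2.Rodrigues(np.array(s['orientation']))[0];print(R)
t=np.array([.6086+0,.2027-.0,.30]);print((R.T@(t-s['position'])*1000))
```

```text
turq [0.503 0.198 0.044]
br1 [0.627 0.32  0.044]
br2 [0.72  0.247 0.044]
bottletop [0.79  0.158 0.12 ]
jar [0.795 0.036 0.05 ]
tube [ 0.782 -0.107  0.06 ]
cap [0.493 0.001 0.012]
drv [ 0.626 -0.     0.025]
[[ 0.354 -0.935 -0.001]
 [-0.935 -0.354  0.002]
 [-0.002 -0.    -1.   ]]
[-648.751 -640.936  -61.153]
```

{"fn": "apply_moves", "kwargs": {
  "motion": [
    [[-25,-40,-4],-6],
    [[-50,-80,-8],-12],
    [[-75,-120,-12],-18],
    [[-100,-160,-16],-24],
    [[-125,-200,-20],-30],
    [[-150,-240,-24],-36],
    [[-175,-282,-28],-42],
    [[-200,-323,-32],-48],
    [[-225,-364,-36],-54],
    [[-250,-405,-40],-60],
    [[-270,-436,-45],-66],
    [[-277,-448,-45],-69.3]
  ]
}}

```text
time_s: 1.15
position: [0.5431, -0.2343, 0.2815]
orientation: [3.142, 0.008, -0.0]
contact_force: [2.3, -0.1, 0.5]
width: 0.0883
```

{"fn": "apply_moves", "kwargs": {
  "motion": [
    [[0,0,0],0],
    [[0,0,0],0],
    [[0,0,0],0]
  ]
}}

```text
time_s: 1.4
position: [0.5421, -0.2362, 0.2809]
orientation: [3.141, 0.002, -0.002]
contact_force: [-0.3, -0.1, 0.3]
width: 0.0883
```

```bash
cat > look.py <<'E'
import sys,pickle
from h import *
n,tag=sys.argv[1:3]
c=arm.get_calibration(n);i=arm.read_camera(n)
cv2.imwrite(f'pics/{tag}.png',i);pickle.dump(c,open(f'{tag}.pkl','wb'))
s=arm.observe();print(s['time_s'],s['position'],s['orientation'],s['width'],s['contact_force'])
E
python3 look.py wrist w1
```

```text
1.45 [ 0.54168837 -0.23682161  0.28083801] [ 3.14146700e+00 -4.62365924e-04 -1.85415570e-03] 0.08789349328613792 [ 0.33425573 -0.68353671  0.45928908]
```

View pics/w1.png

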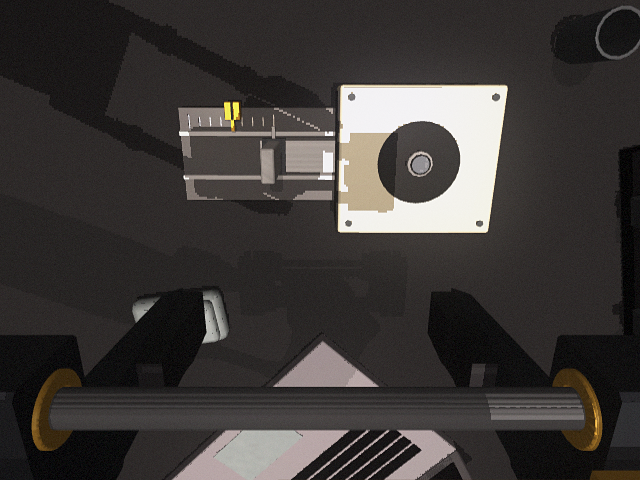

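Run:
```python
import cv2
a=cv2.imread('pics/w1.png')
cv2.imwrite('pics/w1a.png',cv2.resize(a[85:215,175:345],None,fx=4.5,fy=4.5,interpolation=cv2.INTER_CUBIC))
cv2.imwrite('pics/w1b.png',cv2.resize(a[75:245,330:520],None,fx=3.5,fy=3.5,interpolation=cv2.INTER_CUBIC))
```

```text
(no output)
```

View pics/w1a.png

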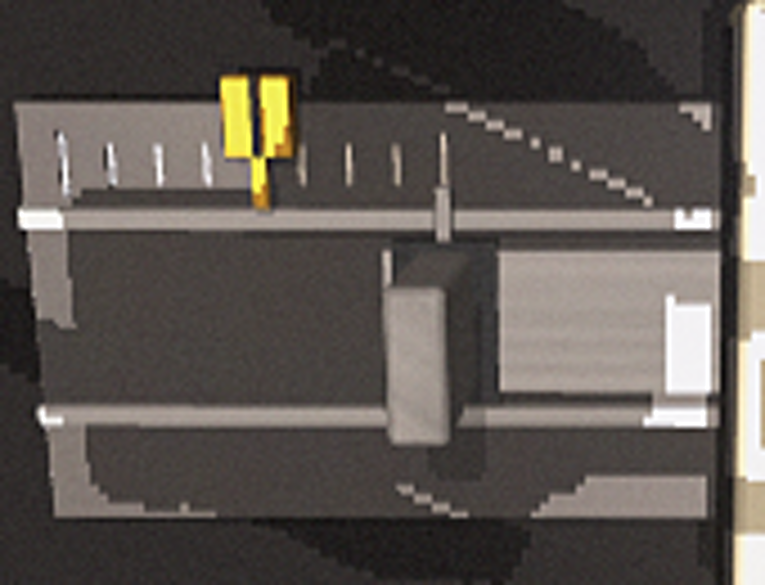

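View pics/w1b.png

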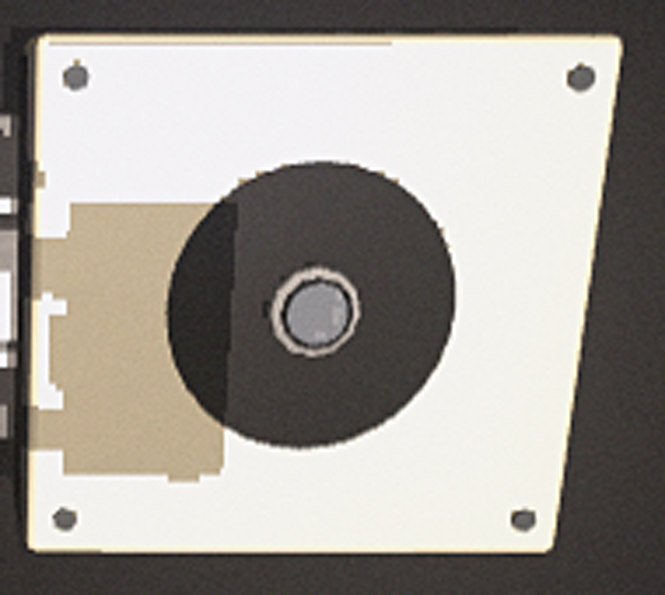

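Run:
```python
from h import *
import pickle
np.set_printoptions(precision=4,suppress=True)
c=pickle.load(open('w1.pkl','rb'))
def a(x,y):return ((x+.5)/4.5-.5+175,(y+.5)/4.5-.5+85)
def b(x,y):return ((x+.5)/3.5-.5+330,(y+.5)/3.5-.5+75)
for n,p,z in [('disk',b(311,305),.06),('collar',b(316,311),.067),('A',b(28,549),.06),('B',b(36,36),.06),('C',b(622,38),.06),('D',b(553,550),.06),
 ('s1',b(75,77),.06),('s2',b(581,77),.06),('s3',b(523,519),.06),('s4',b(65,519),.06),
 ('hand top',a(416,365),.08),('hand L',a(387,365),.08),('hand R',a(446,365),.08),('pointer16',a(443,215),.018),('tick0',a(443,160),.016),('tick8',a(64,165),.016),
 ('idxgroove26',a(256,115),.026),('idxtip16',a(262,190),.016),('idxtip20',a(262,190),.020),('idxL',a(220,115),.026),('idxR',a(297,115),.026)]:print(n,plane(c,p,z))
```

```text
disk [ 0.6329 -0.213   0.06  ]
collar [ 0.6326 -0.2133  0.067 ]
A [ 0.5634 -0.2775  0.06  ]
B [ 0.5629 -0.1496  0.06  ]
C [ 0.7014 -0.1497  0.06  ]
D [ 0.702  -0.2775  0.06  ]
s1 [ 0.5724 -0.1588  0.06  ]
s2 [ 0.6929 -0.1585  0.06  ]
s3 [ 0.693  -0.2689  0.06  ]
s4 [ 0.5729 -0.2692  0.06  ]
hand top [ 0.5027 -0.2133  0.08  ]
hand L [ 0.4973 -0.2133  0.08  ]
hand R [ 0.5082 -0.2133  0.08  ]
pointer16 [ 0.5022 -0.1921  0.018 ]
tick0 [ 0.5024 -0.1809  0.016 ]
tick8 [ 0.4223 -0.1822  0.016 ]
idxgroove26 [ 0.4654 -0.1714  0.026 ]
idxtip16 [ 0.4638 -0.1872  0.016 ]
idxtip20 [ 0.4646 -0.1869  0.02  ]
idxL [ 0.4581 -0.1715  0.026 ]
idxR [ 0.4738 -0.1714  0.026 ]
```

Disk and collar give the window at (0.6326,-0.2132), with box yaw about 0. Handle is at x≈0.5025 and the index at about 0.465, so roughly 38 mm out, within the stated 30–60. Now over to the mount.

{"fn": "apply_moves", "kwargs": {
  "motion": [
    [[5,-25,5],0],
    [[10,-60,10],0],
    [[16,-100,15],0],
    [[22,-140,20],0],
    [[28,-180,25],0],
    [[34,-220,30],0],
    [[40,-260,35],0],
    [[46,-300,40],0],
    [[52,-340,46],0],
    [[58,-380,52],0],
    [[63,-415,57],0],
    [[67,-440,60],0]
  ]
}}

```text
time_s: 2.45
position: [0.6091, 0.2045, 0.2202]
orientation: [-3.141, 0.002, 0.002]
contact_force: [0.2, 0.2, -0.4]
width: 0.0884
```

{"fn": "apply_moves", "kwargs": {
  "motion": [
    [[0,0,0],0],
    [[0,0,0],0],
    [[0,0,0],0],
    [[0,0,0],0]
  ]
}}

```text
time_s: 2.78
position: [0.6094, 0.2016, 0.2215]
orientation: [3.141, -0.003, 0.0]
contact_force: [0.7, 0.5, 0.5]
width: 0.0881
```

```bash
python3 look.py wrist w2
python3 - <<'E'
import cv2
a=cv2.imread('pics/w2.png')
cv2.imwrite('pics/w2a.png',cv2.resize(a[100:300,200:440],None,fx=3,fy=3,interpolation=cv2.INTER_CUBIC))
E
```

```text
2.8333 [0.60944664 0.20170286 0.22160583] [ 3.14127081e+00 -3.32637065e-03  3.29383122e-04] 0.08822051067809042 [-0.14408279  0.30711296 -0.12544432]
```

View pics/w2.png

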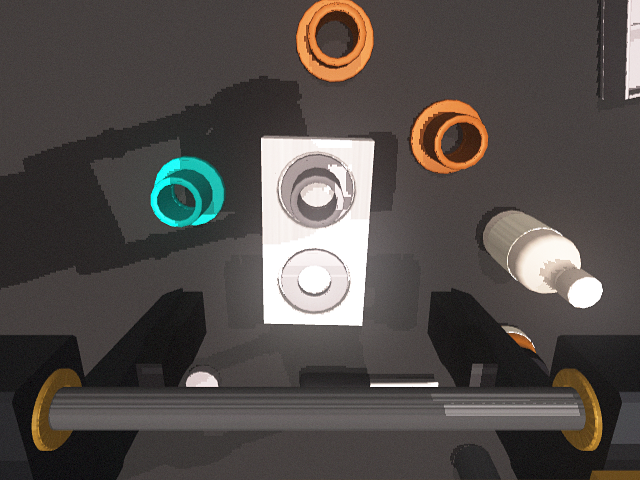

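View pics/w2a.png

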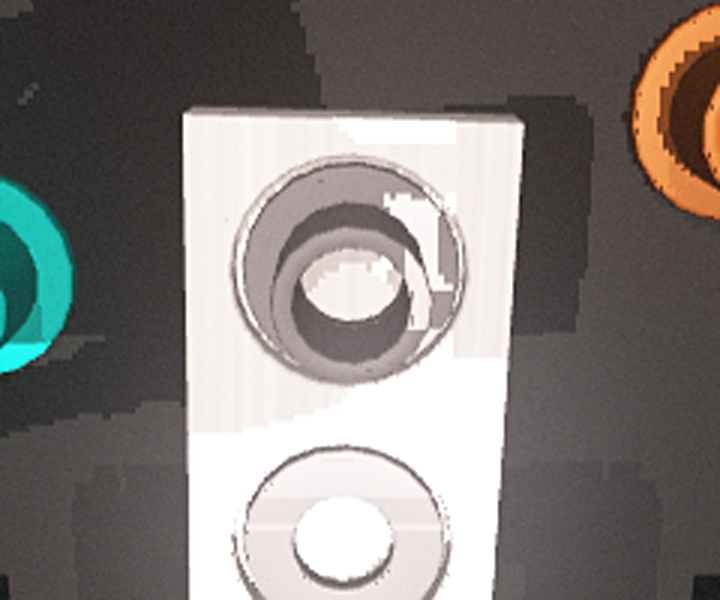

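Run:
```python
from h import *
import pickle
np.set_printoptions(precision=4,suppress=True)
c=pickle.load(open('w2.pkl','rb'))
b=lambda x,y:((x+.5)/3-.5+200,(y+.5)/3-.5+100)
for n,p,z in [('collar',b(352,304),.056),('bore',b(351,306),.056),('bL',b(292,305),.056),('bR',b(410,305),.056),('bot',b(352,382),.056),('oL',b(271,300),.056),('oR',b(432,300),.056),('cav',b(349,269),.022),('m1',b(184,113),.022),('m2',b(523,124),.022)]:print(n,plane(c,p,z))
S=arm.get_calibration('scene');D=arm.get_calibration('side')
u=lambda x,y,k,ox,oy:((x+.5)/k-.5+ox,(y+.5)/k-.5+oy)
print(tri([ray(c,b(351.5,305)),ray(S,u(272,68,4,355,215)),ray(D,u(160,232,4,225,285))]))
```

```text
collar [0.6116 0.2036 0.056 ]
bore [0.6113 0.203  0.056 ]
bL [0.5963 0.2033 0.056 ]
bR [0.6264 0.2033 0.056 ]
bot [0.6116 0.1826 0.056 ]
oL [0.5909 0.2046 0.056 ]
oR [0.632  0.2046 0.056 ]
cav [0.6108 0.2048 0.022 ]
m1 [0.5664 0.2478 0.022 ]
m2 [0.6579 0.2448 0.022 ]
(array([0.6097, 0.2029, 0.0573]), [0.0019087007329465088, 0.0008934024326594672, 0.0025458935328844536])
```

Mount centre is (0.6114,0.2034) with its top at z≈0.056–0.057; the measured bore is 30 mm and the collar 41 mm, so it checks out. Descending.

{"fn": "apply_moves", "kwargs": {
  "motion": [
    [[1,-1,15],0],
    [[2,-2,40],0],
    [[2,-2,70],0],
    [[2,-2,100],0],
    [[2,-2,125],0],
    [[2,-2,145],0],
    [[2,-2,160],0],
    [[2,-2,160],0],
    [[2,-2,160],0]
  ]
}}

```text
time_s: 3.58
position: [0.6106, 0.2043, 0.0608]
orientation: [3.141, -0.002, -0.003]
contact_force: [-0.1, 0.1, -0.1]
width: 0.0881
```

```bash
python3 look.py wrist w3
```

```text
3.6333 [0.61178387 0.20493144 0.06216678] [-3.14143509e+00  1.34222943e-03 -1.13449951e-03] 0.08830086353580505 [ 0.27618268 -0.02347517  1.06255083]
```

View pics/w3.png

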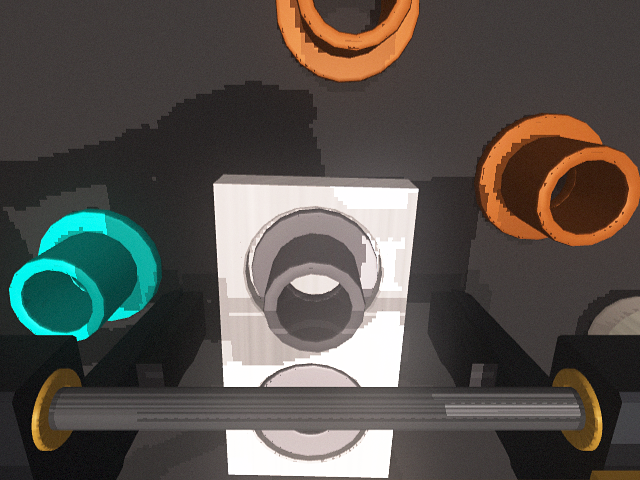

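Collar top centre is at (314,307), between the open fingers, with nothing in the fingers' way. A quick check, then on.

Run:
```python
from h import *
import pickle
c=pickle.load(open('w3.pkl','rb'))
s=arm.observe();R=cv2.Rodrigues(np.array(s['orientation']))[0]
T=c['world_from_camera'];print(R.T@(T[:3,3]-s['position']))
for p in[(314,307),(264,303),(365,303),(314,350)]:
    print(plane(c,p,.056),s['position'])
```

```text
[ 0.00036298 -0.08264861 -0.14524357]
[0.61111358 0.2038938  0.056     ] [0.61178387 0.20493144 0.06216678]
[0.59093654 0.20570072 0.056     ] [0.61178387 0.20493144 0.06216678]
[0.6316993  0.20571579 0.056     ] [0.61178387 0.20493144 0.06216678]
[0.61108153 0.18357872 0.056     ] [0.61178387 0.20493144 0.06216678]
```

{"fn": "apply_moves", "kwargs": {
  "motion": [
    [[0,0,10],0],
    [[0,0,20],0],
    [[0,0,28],0],
    [[0,0,32],0],
    [[0,0,32],0],
    [[0,0,32],0]
  ]
}}

```text
time_s: 4.13
position: [0.6108, 0.2058, 0.0287]
orientation: [3.141, 0.001, -0.002]
contact_force: [-0.4, -0.1, 1.0]
width: 0.0886
```

{"fn": "apply_moves", "kwargs": {
  "motion": [
    [[0,0,0],0],
    [[0,0,0],0],
    [[0,0,0],0],
    [[0,0,0],0],
    [[0,0,0],0],
    [[0,0,0],0],
    [[0,0,0],0],
    [[0,0,0],0],
    [[0,0,0],0],
    [[0,0,0],0]
  ],
  "jaw": 1
}}

```text
time_s: 4.97
position: [0.6111, 0.2057, 0.0294]
orientation: [3.142, 0.001, -0.0]
contact_force: [-1.1, 0.8, 1.8]
width: 0.0407
```

{"fn": "apply_moves", "kwargs": {
  "motion": [
    [[0,0,-3],0],
    [[0,0,-8],0],
    [[0,0,-15],0],
    [[0,0,-30],0],
    [[0,0,-50],0],
    [[0,0,-75],0],
    [[0,0,-100],0],
    [[0,0,-120],0],
    [[0,0,-130],0],
    [[0,0,-130],0],
    [[0,0,-130],0]
  ]
}}

```text
time_s: 5.88
position: [0.6114, 0.2058, 0.1598]
orientation: [-3.141, -0.001, -0.002]
contact_force: [-0.6, -0.1, -1.7]
width: 0.0408
```

```bash
python3 look.py wrist w4
```

```text
5.9333 [0.61051014 0.20555806 0.15837312] [ 3.14119905e+00  7.85815665e-04 -2.05508288e-03] 0.040697545923286206 [-0.10141432  0.80749547 -1.59230281]
```

View pics/w4.png

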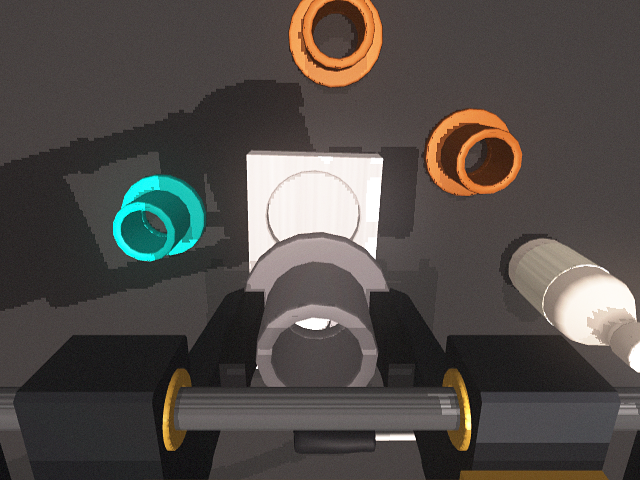

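The mount is held and upright, and the cavity is empty. Checking where it sits in the grip.

Run:
```python
from h import *
import pickle
c=pickle.load(open('w4.pkl','rb'));s=arm.observe();p=s['position'];print(p)
for dy in(-.003,-.0015,0,.0015):
  C=p+[0,dy,.027]
  print(dy,[np.round(proj(c,C+np.array(o))) for o in([0,.021,0],[-.021,0,0],[.021,0,0],[0,.015,0],[0,.031,-.036])], [np.round(proj(c,C+[0,.031,-.036]))])
a=cv2.imread('pics/w4.png');cv2.imwrite('pics/w4a.png',cv2.resize(a[225:400,230:410],None,fx=4,fy=3.4))
```

```text
[0.61051014 0.20555806 0.15837312]
-0.003 [array([309., 303.]), array([248., 358.]), array([372., 358.]), array([309., 319.]), array([310., 237.])] [array([310., 237.])]
-0.0015 [array([309., 299.]), array([247., 355.]), array([372., 355.]), array([309., 315.]), array([310., 233.])] [array([310., 233.])]
0 [array([309., 295.]), array([247., 351.]), array([372., 351.]), array([309., 311.]), array([310., 229.])] [array([310., 229.])]
0.0015 [array([309., 290.]), array([247., 347.]), array([372., 347.]), array([309., 307.]), array([310., 226.])] [array([310., 226.])]
```

View pics/w4a.png

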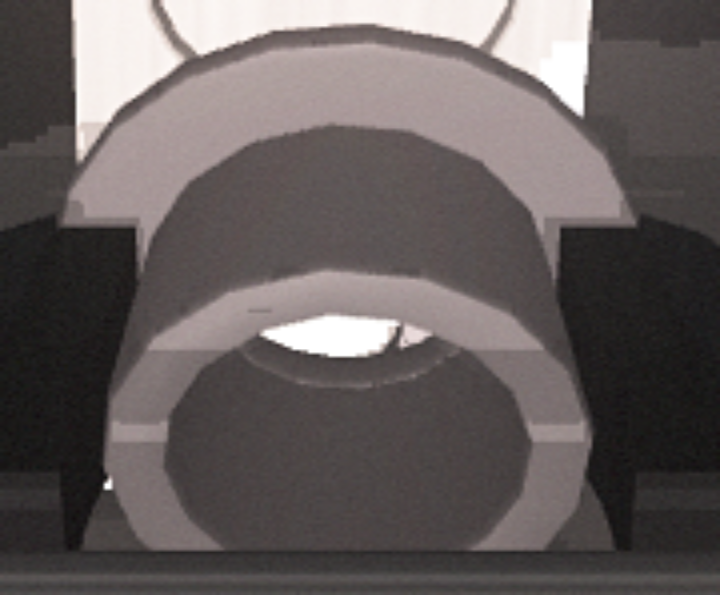

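{"fn": "apply_moves", "kwargs": {
  "motion": [
    [[1,15,0],0],
    [[3,45,0],0],
    [[5,85,0],0],
    [[7,125,0],0],
    [[9,165,0],0],
    [[11,205,0],0],
    [[13,245,0],0],
    [[15,285,0],0],
    [[17,325,0],0],
    [[18,363,0],0],
    [[19,395,0],0],
    [[19,416,0],0]
  ]
}}

```text
time_s: 6.93
position: [0.6285, -0.2143, 0.157]
orientation: [3.141, -0.003, -0.005]
contact_force: [-0.0, 0.3, -0.5]
width: 0.0409
```

{"fn": "apply_moves", "kwargs": {
  "motion": [
    [[0,0,10],0],
    [[0,0,25],0],
    [[0,0,35],0],
    [[0,0,40],0],
    [[0,0,40],0],
    [[0,0,40],0]
  ]
}}

```text
time_s: 7.43
position: [0.6298, -0.2094, 0.1183]
orientation: [-3.141, -0.002, 0.003]
contact_force: [0.7, 1.1, -0.7]
width: 0.041
```

```bash
python3 look.py wrist w5;python3 look.py scene s5;python3 look.py side d5
python3 - <<'E'
import cv2,numpy as np
a=cv2.imread('pics/s5.png');b=cv2.imread('pics/d5.png')
f=lambda i,x,y,w,h:cv2.resize(i[y:y+h,x:x+w],None,fx=4,fy=4,interpolation=cv2.INTER_CUBIC)
cv2.imwrite('pics/sd5.png',np.hstack([f(a,185,230,100,110),f(b,300,135,100,110)]))
E
```

```text
7.4833 [ 0.63051191 -0.20957641  0.11932257] [-3.14146922e+00 -2.35202463e-03  2.85710284e-04] 0.04065012353693133 [-1.24024686  0.12908608 -0.64267017]
7.5333 [ 0.63093672 -0.2097689   0.11992774] [3.14127961e+00 2.26701363e-03 1.38313992e-03] 0.04105042055819432 [-0.14972748  0.39817107 -0.72861648]
7.5833 [ 0.63112753 -0.20989437  0.12030812] [3.14103192e+00 2.21381896e-03 2.29011305e-03] 0.04084024073005173 [ 0.17852065  0.01973715 -0.45916054]
```

View pics/w5.png

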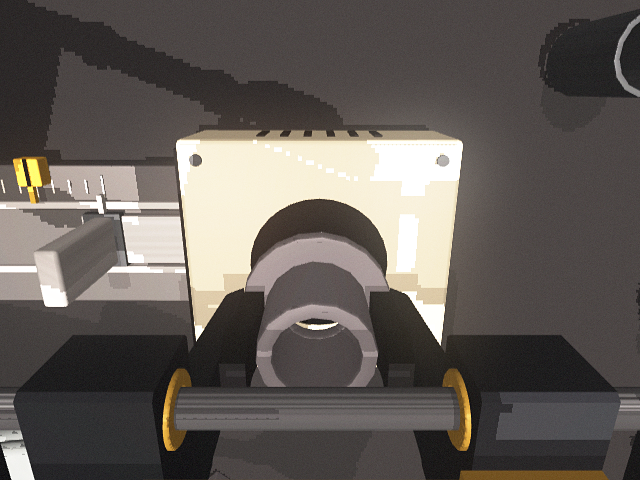

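View pics/sd5.png

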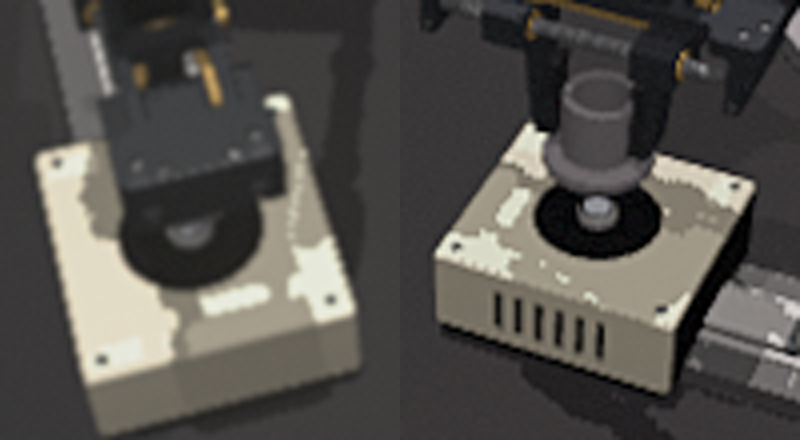

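Run:
```python
from h import *
import pickle
np.set_printoptions(precision=4,suppress=True)
c1=pickle.load(open('w1.pkl','rb'));c=pickle.load(open('w5.pkl','rb'))
b=lambda x,y:((x+.5)/3.5-.5+330,(y+.5)/3.5-.5+75)
t=plane(c1,b(320,161),.06);bo=plane(c1,b(303,448),.06);l=plane(c1,b(167,305),.06);r=plane(c1,b(455,300),.06);print('disk',t,bo,l,r)
print('w5 screws',plane(c,(195,160),.06),plane(c,(443,160),.06),'disk top',plane(c,(319,199),.06),'L',plane(c,(251,260),.06),'R',plane(c,(387,260),.06))
tz=.1197
print('mount top far edge',plane(c,(317,304.5),tz+.027),'L',plane(c,(257,355),tz+.027),'R',plane(c,(377,355),tz+.027))
print('flange far edge',plane(c,(318,237),tz-.009),plane(c,(318,233),tz-.017))
```

```text
disk [ 0.6323 -0.1781  0.06  ] [ 0.6338 -0.2499  0.06  ] [ 0.5969 -0.213   0.06  ] [ 0.6688 -0.2116  0.06  ]
w5 screws [ 0.5719 -0.159   0.06  ] [ 0.6928 -0.1587  0.06  ] disk top [ 0.6325 -0.1784  0.06  ] L [ 0.5968 -0.2116  0.06  ] R [ 0.6685 -0.2114  0.06  ]
mount top far edge [ 0.6314 -0.1907  0.1467] L [ 0.6117 -0.2094  0.1467] R [ 0.6513 -0.2093  0.1467]
flange far edge [ 0.6318 -0.1808  0.1107] [ 0.6318 -0.1819  0.1027]
```

The window is 1 mm in x and −2.3 mm in y from the mount axis; the side view agrees. Correcting, then lowering.

{"fn": "apply_moves", "kwargs": {
  "motion": [
    [[1,2.3,0],0],
    [[1,2.3,5],0],
    [[1,2.3,12],0],
    [[1,2.3,20],0],
    [[1,2.3,26],0],
    [[1,2.3,30],0],
    [[1,2.3,32],0],
    [[1,2.3,34],0],
    [[1,2.3,34],0],
    [[1,2.3,34],0]
  ]
}}

```text
time_s: 8.42
position: [0.6315, -0.2125, 0.0854]
orientation: [-3.142, -0.001, -0.0]
contact_force: [0.1, -0.2, -1.3]
width: 0.0409
```

```bash
python3 look.py wrist w6; python3 look.py side d6
python3 - <<'E'
import cv2,numpy as np
b=cv2.imread('pics/d6.png')
cv2.imwrite('pics/d6a.png',cv2.resize(b[140:240,300:410],None,fx=6,fy=6,interpolation=cv2.INTER_CUBIC))
E
```

```text
8.4667 [ 0.63165981 -0.2126277   0.08566919] [3.14138505e+00 7.59207205e-04 8.22504629e-04] 0.04080139237184859 [ 0.52931024  0.37795009 -0.97399929]
8.5167 [ 0.63171396 -0.21262992  0.085759  ] [3.14134016e+00 8.14637583e-04 1.07759591e-03] 0.04085723352820192 [-0.33571275  0.09427588 -0.26930344]
```

View pics/d6a.png

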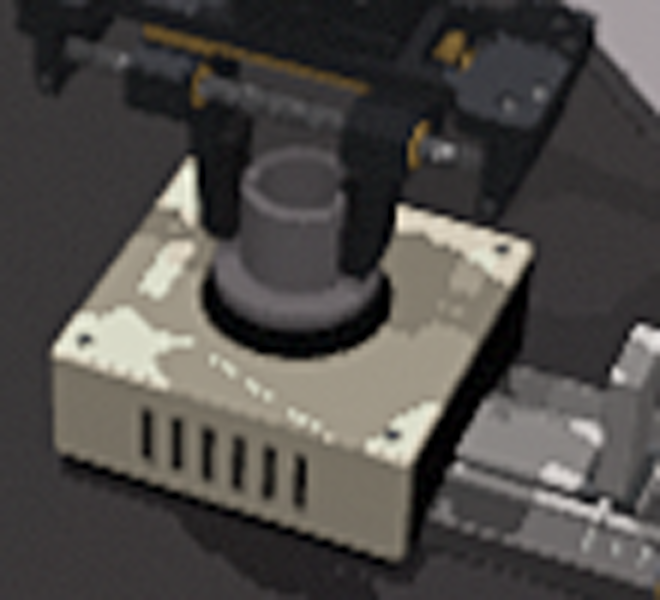

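View pics/w6.png

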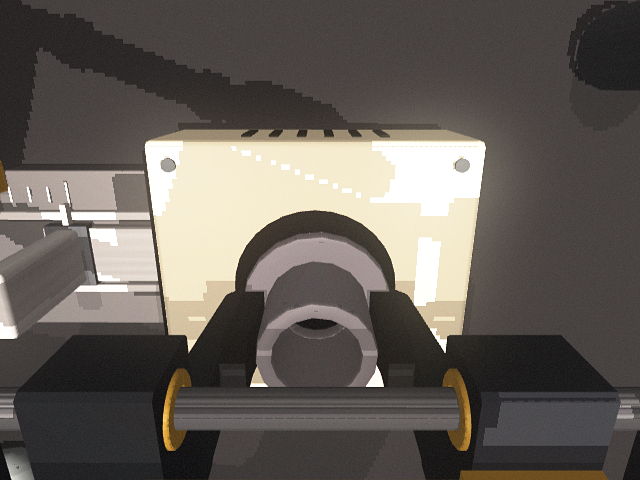

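The disk (centre u≈315) and the mount (u≈317) are aligned within about 1 mm, and no contact force yet. Lowering slowly.

{"fn": "apply_moves", "kwargs": {
  "motion": [
    [[-0.5,0,1],0],
    [[-0.5,0,2],0],
    [[-0.5,0,3],0],
    [[-0.5,0,4],0],
    [[-0.5,0,5],0],
    [[-0.5,0,5.5],0],
    [[-0.5,0,6],0],
    [[-0.5,0,6],0]
  ]
}}

```text
time_s: 9.18
position: [0.6308, -0.2125, 0.0792]
orientation: [-3.141, -0.001, 0.0]
contact_force: [-0.3, 1.2, -0.6]
width: 0.0407
```

{"fn": "apply_moves", "kwargs": {
  "motion": [
    [[0,0,0.3],0],
    [[0,0,0.6],0],
    [[0,0,0.9],0],
    [[0,0,1.2],0],
    [[0,0,1.5],0],
    [[0,0,1.5],0]
  ]
}}

```text
time_s: 9.68
position: [0.6309, -0.2125, 0.0778]
orientation: [-3.142, -0.001, 0.0]
contact_force: [-0.5, 0.7, -0.3]
width: 0.0407
```

{"fn": "apply_moves", "kwargs": {
  "motion": [
    [[0,0,0.3],0],
    [[0,0,0.5],0],
    [[0,0,0.7],0],
    [[0,0,0.7],0]
  ]
}}

```text
time_s: 10.02
position: [0.631, -0.2126, 0.0774]
orientation: [3.142, 0.001, 0.0]
contact_force: [-0.9, 0.0, 1.3]
width: 0.0407
```

{"fn": "apply_moves", "kwargs": {
  "motion": [
    [[0,0,0.3],0],
    [[0,0,0.5],0],
    [[0,0,0.7],0],
    [[0,0,0.7],0]
  ]
}}

```text
time_s: 10.35
position: [0.631, -0.2125, 0.0774]
orientation: [3.142, 0.001, 0.0]
contact_force: [-2.7, 1.7, 5.5]
width: 0.0404
```

{"fn": "apply_moves", "kwargs": {
  "motion": [
    [[0,0,-0.7],0],
    [[0,0,-0.7],0],
    [[0,0,-0.7],0],
    [[0,0,-0.7],0],
    [[0,0,-0.7],0],
    [[0,0,-0.7],0],
    [[0,0,-0.7],0]
  ],
  "jaw": -0.36
}}

```text
time_s: 10.93
position: [0.6309, -0.2125, 0.077]
orientation: [-3.142, -0.001, 0.0]
contact_force: [0.4, -0.0, -0.7]
width: 0.0603
```

```bash
python3 look.py wrist w7
```

```text
10.9833 [ 0.63089424 -0.21252288  0.07705015] [-3.14155566e+00 -7.06212480e-04  9.65172202e-05] 0.05965663186490225 [-0.01354223  0.26156713  0.96105757]
```

View pics/w7.png

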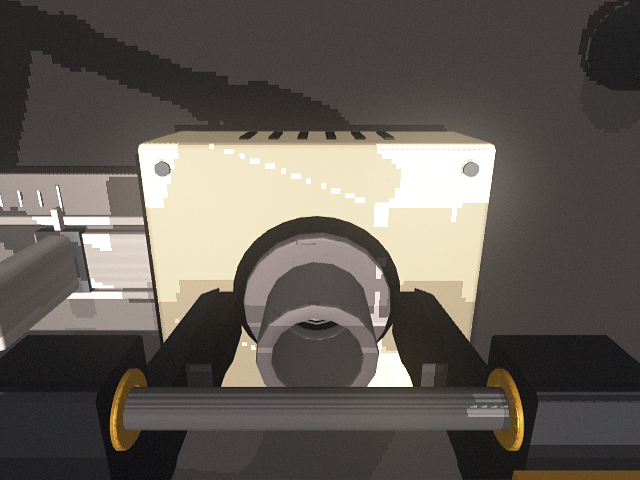

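Released and sitting. Rising straight up, well clear, and checking that it lies flat.

{"fn": "apply_moves", "kwargs": {
  "motion": [
    [[0,0,-5],0],
    [[0,0,-20],0],
    [[0,0,-45],0],
    [[0,0,-75],0],
    [[0,0,-95],0],
    [[-20,0,-105],0],
    [[-50,0,-110],0],
    [[-85,0,-110],0],
    [[-115,0,-110],0],
    [[-127,0,-110],0],
    [[-127,0,-110],0],
    [[-127,0,-110],0]
  ]
}}

```text
time_s: 11.98
position: [0.5044, -0.2129, 0.1879]
orientation: [3.141, -0.0, 0.003]
contact_force: [-0.0, 0.3, 0.5]
width: 0.0597
```

```bash
python3 look.py wrist w8; python3 look.py side d8
python3 - <<'E'
import cv2,numpy as np
b=cv2.imread('pics/d8.png')
cv2.imwrite('pics/d8a.png',cv2.resize(b[140:260,300:460],None,fx=5,fy=5,interpolation=cv2.INTER_CUBIC))
E
```

```text
12.0333 [ 0.50511583 -0.21290062  0.18788941] [3.14096362e+00 2.88532391e-04 3.33944236e-03] 0.05975511646378016 [-0.12324068 -0.82270197  0.41265866]
12.0833 [ 0.50540863 -0.21286166  0.18770735] [3.14109731e+00 9.03889589e-04 2.80867925e-03] 0.060135231291806715 [-0.07981322 -1.03599764  0.34288088]
```

View pics/d8a.png

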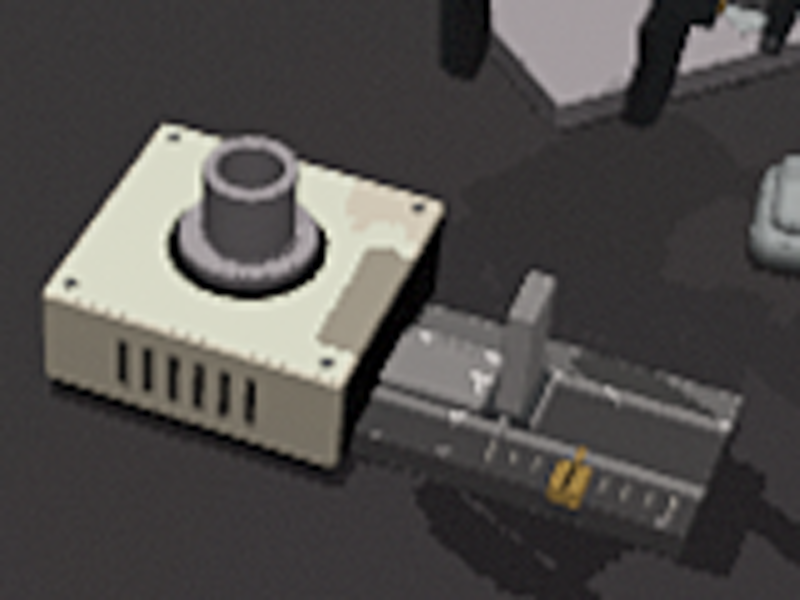

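View pics/w8.png

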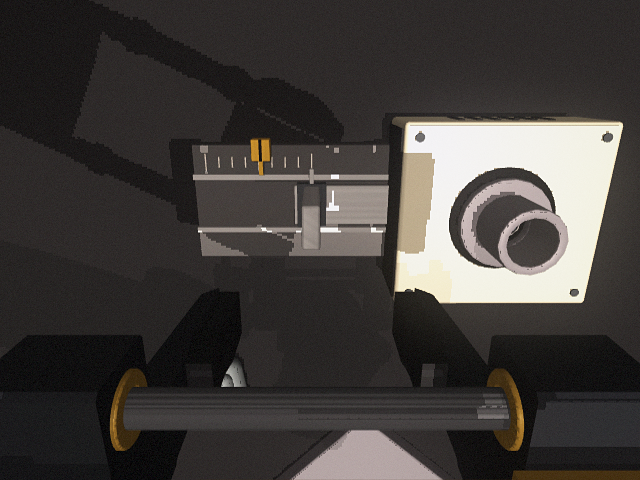

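The mount is flat and concentric in the black disk. Handle top is at about (312,230), the pointer at (311,176) and the index groove at (260,150). Measuring.

Run:
```python
from h import *
import pickle
np.set_printoptions(precision=4,suppress=True)
c=pickle.load(open('w8.pkl','rb'));a=cv2.imread('pics/w8.png')
cv2.imwrite('pics/w8a.png',cv2.resize(a[125:265,190:340],None,fx=5,fy=4.2,interpolation=cv2.INTER_CUBIC))
print(plane(c,(312,230),.08),plane(c,(311,176),.018),plane(c,(260,150),.026),plane(c,(260,171),.018))
```

```text
[ 0.5035 -0.215   0.08  ] [ 0.5024 -0.1924  0.018 ] [ 0.4654 -0.1717  0.026 ] [ 0.4637 -0.1886  0.018 ]
```

View pics/w8a.png

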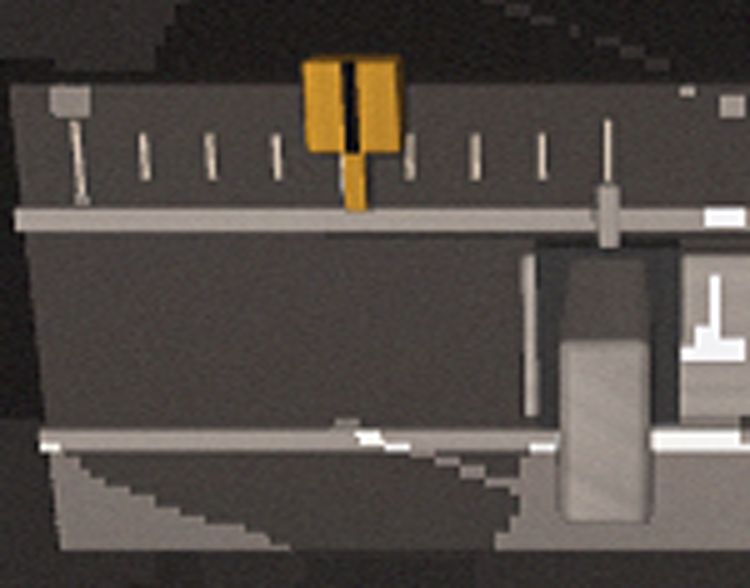

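{"fn": "apply_moves", "kwargs": {
  "motion": [
    [[-1,0,15],0],
    [[-1,0,40],0],
    [[-1,0,68],0],
    [[-1,0,95],0],
    [[-1,0,118],0],
    [[-1,0,132],0],
    [[-1,0,139],0],
    [[-1,0,141],0],
    [[-1,0,141],0]
  ]
}}

```text
time_s: 12.83
position: [0.5037, -0.2126, 0.0458]
orientation: [-3.141, -0.001, 0.001]
contact_force: [0.6, -0.1, 0.4]
width: 0.06
```

```bash
python3 look.py wrist w9
```

```text
12.8833 [ 0.50411441 -0.21288336  0.04671502] [3.14115767e+00 1.26098350e-03 1.63496923e-03] 0.05989766641573259 [ 0.7726956  -0.21309685  0.15733695]
```

View pics/w9.png

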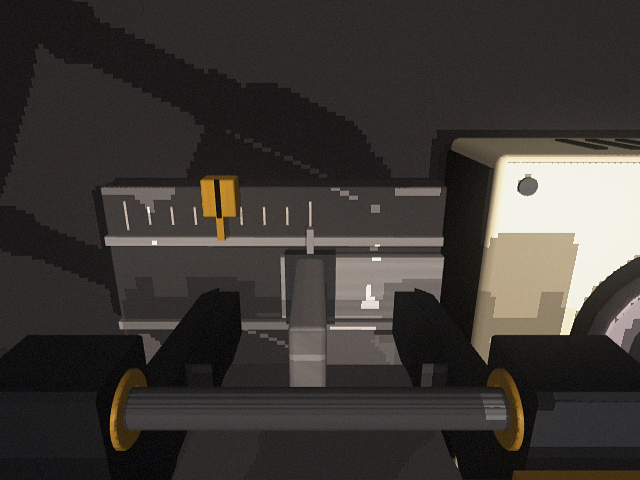

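{"fn": "apply_moves", "kwargs": {
  "motion": [
    [[-1,0,0],0],
    [[-2,0,0],0],
    [[-2,0,0],0]
  ]
}}

```text
time_s: 13.13
position: [0.5015, -0.213, 0.0473]
orientation: [3.141, 0.001, 0.003]
contact_force: [-0.6, -0.6, 0.2]
width: 0.0598
```

{"fn": "apply_moves", "kwargs": {
  "motion": [
    [[0,0,0],0],
    [[0,0,0],0],
    [[0,0,0],0],
    [[0,0,0],0],
    [[0,0,0],0],
    [[0,0,0],0],
    [[0,0,0],0],
    [[0,0,0],0],
    [[0,0,0],0],
    [[0,0,0],0]
  ],
  "jaw": 1
}}

```text
time_s: 13.97
position: [0.5008, -0.2126, 0.0461]
orientation: [-3.142, -0.001, 0.0]
contact_force: [-0.3, -0.7, -0.3]
width: 0.0116
```

```bash
python3 look.py wrist w10
```

```text
14.0167 [ 0.50077797 -0.21255985  0.04609902] [-3.14154090e+00 -8.83047607e-04  4.26853577e-04] 0.011882883566632673 [-1.34545425  0.16802382  0.56727336]
```

View pics/w10.png

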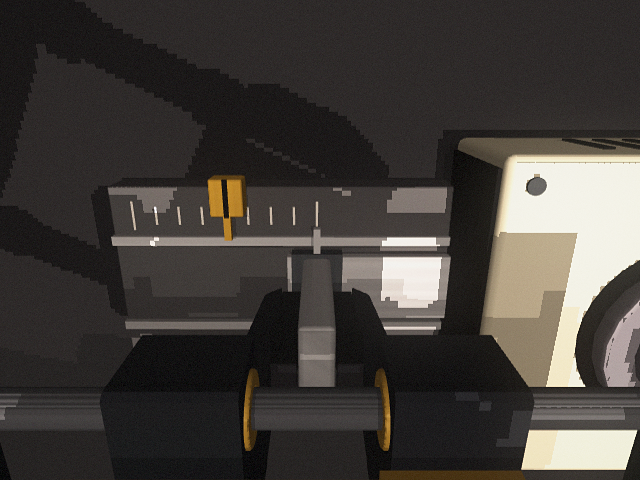

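Gripped (11.9 mm opening). Pulling out 35 mm, then a look.

{"fn": "apply_moves", "kwargs": {
  "motion": [
    [[-1,0,0],0],
    [[-3,0,0],0],
    [[-6,0,0],0],
    [[-10,0,0],0],
    [[-14,0,0],0],
    [[-18,0,0],0],
    [[-22,0,0],0],
    [[-26,0,0],0],
    [[-30,0,0],0],
    [[-33,0,0],0],
    [[-35,0,0],0],
    [[-35,0,0],0]
  ]
}}

```text
time_s: 15.02
position: [0.4658, -0.2126, 0.0461]
orientation: [3.142, 0.0, 0.002]
contact_force: [6.9, 0.4, -5.8]
width: 0.0114
```

{"fn": "apply_moves", "kwargs": {
  "motion": [
    [[0,0,0],0],
    [[0,0,0],0],
    [[0,0,0],0],
    [[0,0,0],0]
  ]
}}

```text
time_s: 15.35
position: [0.4661, -0.2125, 0.0461]
orientation: [3.142, 0.0, 0.002]
contact_force: [5.5, 1.0, -6.5]
width: 0.0118
```

```bash
python3 look.py wrist w11;python3 look.py side d11
python3 - <<'E'
import cv2
a=cv2.imread('pics/w11.png')
cv2.imwrite('pics/w11a.png',cv2.resize(a[165:305,240:400],None,fx=5,fy=4.2,interpolation=cv2.INTER_CUBIC))
a=cv2.imread('pics/d11.png')
cv2.imwrite('pics/d11a.png',cv2.resize(a[140:260,300:460],None,fx=5,fy=5,interpolation=cv2.INTER_CUBIC))
E
```

```text
15.4 [ 0.4660718  -0.21255633  0.04612531] [3.14152075e+00 2.53784830e-04 1.95360829e-03] 0.011667742906005455 [ 5.90018329  0.7541784  -5.40118902]
15.45 [ 0.46611553 -0.21255856  0.04612957] [3.14150647e+00 3.21019034e-04 2.00436447e-03] 0.012383419619646794 [ 6.10719421  2.02859608 -5.9136891 ]
```

View pics/w11a.png

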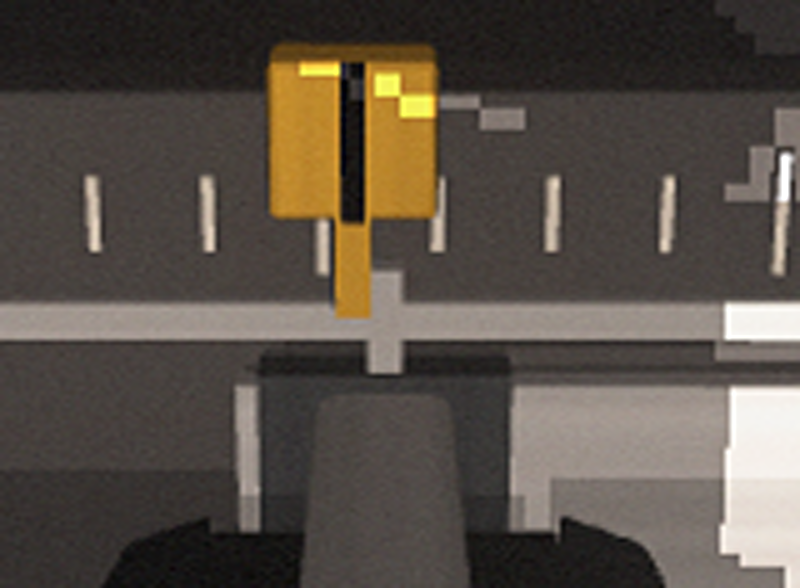

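View pics/d11a.png

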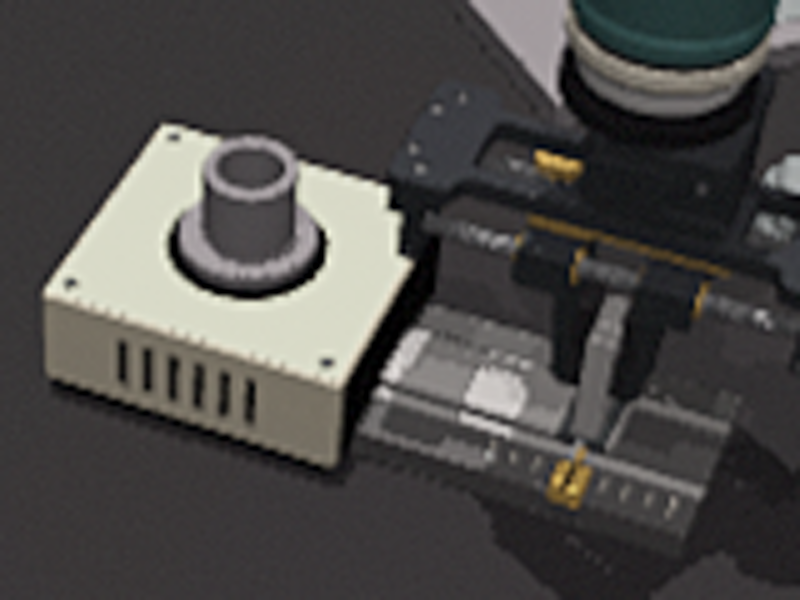

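Pointer is at crop u≈386, index tongue and groove at 353; tick pitch is 115 px per 10 mm, so 2.9 mm more.

{"fn": "apply_moves", "kwargs": {
  "motion": [
    [[-1,0,0],0],
    [[-2,0,0],0],
    [[-2.9,0,0],0],
    [[-2.9,0,0],0],
    [[-2.9,0,0],0],
    [[-2.9,0,0],0],
    [[-2.9,0,0],0],
    [[-2.9,0,0],0]
  ]
}}

```text
time_s: 16.12
position: [0.4633, -0.2125, 0.0461]
orientation: [3.142, 0.0, 0.002]
contact_force: [6.5, 0.7, -6.6]
width: 0.012
```

```bash
python3 look.py wrist w12; python3 look.py scene s12; python3 look.py side d12
python3 - <<'E'
import cv2
a=cv2.imread('pics/w12.png')
cv2.imwrite('pics/w12a.png',cv2.resize(a[165:305,240:400],None,fx=5,fy=4.2,interpolation=cv2.INTER_CUBIC))
E
```

```text
16.1667 [ 0.46329278 -0.21256105  0.04610404] [3.14149714e+00 2.69159825e-04 2.24442899e-03] 0.01155537751057951 [ 6.00917464  0.44699237 -6.08253691]
16.2167 [ 0.46329836 -0.21253155  0.04611198] [3.14150152e+00 3.18494275e-04 2.27167685e-03] 0.012007721372346484 [ 6.72957404  1.68045699 -5.6510585 ]
16.2667 [ 0.46330803 -0.21254802  0.04612135] [3.14152046e+00 2.26024237e-04 2.29243589e-03] 0.011519911766559303 [ 6.77213727  0.70048483 -7.31928234]
```

View pics/w12a.png

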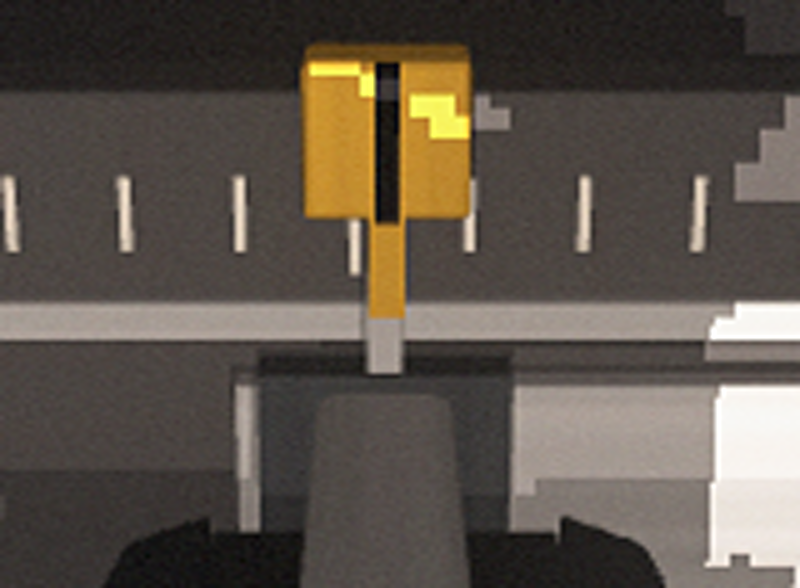

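View pics/s12.png

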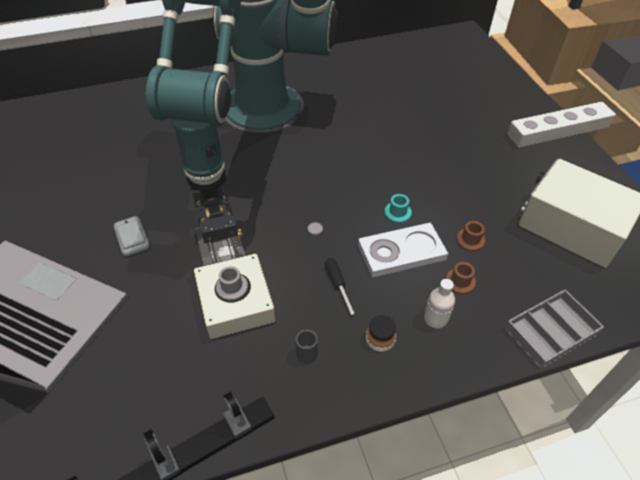

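View pics/d12.png

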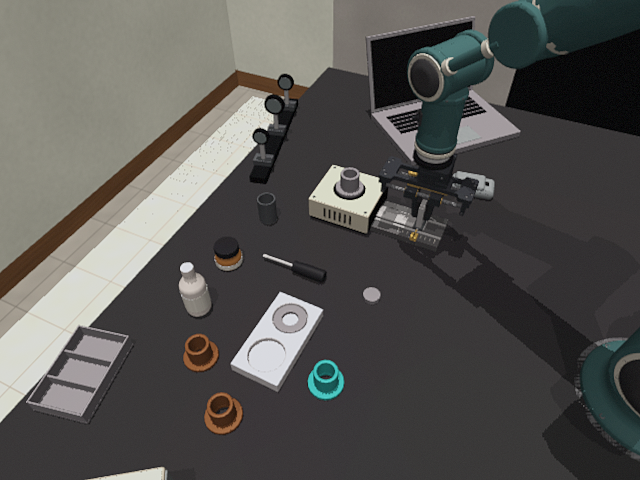

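The pointer (crop u≈385) is in line with the index groove and tongue (387), within 0.2 mm. The mount is seated and the bystanders haven't moved. Handing in while holding.

Run:
```python
from bench import arm
print(arm.hand_in()); s=arm.observe(); print(s['time_s'],s['position'],s['width'])
```

```text
the job is handed in; nothing more can be done
None
the job is handed in; nothing more can be done
```

I lifted the grey lens mount out of the mould and set it flange down over the window collar. After releasing it, I pulled the shutter handle out about 38 mm to the brass index. I handed in at about 16.3 s with the handle still gripped.

**Mount:** the wrist and side views after release show it flat and concentric with the black disk. It touched down at the expected height, and the strongest upward reading while seating was about 5.5 N.

**Shutter:** in the last wrist view the pointer lines up with the index mark to about 0.2 mm.

**Other things:** the final scene and side pictures show nothing else moved.

**Disagreements:**
- The wrist camera's positions differed by 2–3 mm from the arm's reading and the fixed cameras, so I corrected by direct comparison in the wrist pictures.
- While I held the handle, the wrist read about 6–7 N along the pull, which is the spring. It also read about 6–7 N downward, which I could not explain; it is far below the limits.

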